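Sweep the trimmings off the prep board into the red basket

TASK

Sweep the four trimmings (two cucumber ends and two mushroom caps) along the white prep board with your fingers and off its end into the red basket, pushing them and never picking one up. Leave the whole cucumber, the seasoning jar and the steel bowl undisturbed, and put nothing into the blue basket.

Things in the scene. Friction and masses are not known exactly. Their poses are not given: they have to be found in the camera images.
- board: White plastic prep board on a steel stand, fixed. Flat, rimless top 290 mm along its x, 360 mm along its y, 90 mm above the work surface. Origin on the work surface under its middle; z up. A basket stands at each y end, red at one, blue at the other (varies). Trimmings lie within 45 mm of its y axis; cucumber and jar near its two long edges (either way round), about 105 mm from that axis.
- red_basket: Red perforated scrap basket, fixed, empty, open on top: outside 240 mm along its x, 160 mm along its y, 80 mm high (rim 10 mm below the board top), walls and floor 5 mm. Axes parallel to the board's; its long wall is 3 mm off the end of the board, its middle 263 mm from the board's middle along the board's y. Origin at the centre of its underside.
- blue_basket: Blue basket of the same size and axes at the other end of the board, fixed, with green beans in it. Origin at the centre of its underside.
- scrap1: Cut-off cucumber end: dark green domed stub, 36 mm across and 24 mm high. Loose, light (about 25 g), stands flat side down on the board and slides when pushed, does not roll. Origin at the centre of its flat underside.
- scrap2: Cut-off cucumber end: dark green domed stub, 36 mm across and 24 mm high. Loose, light (about 25 g), stands flat side down on the board and slides when pushed, does not roll. Origin at the centre of its flat underside.
- scrap3: Trimmed brown mushroom cap: dome 38 mm across and 20 mm high with a pale cross on top. Loose, light (about 25 g), stands flat side down on the board and slides when pushed, does not roll. Origin at the centre of its flat underside.
- scrap4: Trimmed brown mushroom cap: dome 38 mm across and 20 mm high with a pale cross on top. Loose, light (about 25 g), stands flat side down on the board and slides when pushed, does not roll. Origin at the centre of its flat underside.
- scrap1_center (a point): Centre of scrap1, 12 mm above its underside.
- scrap2_center (a point): Centre of scrap2, 12 mm above its underside.
- scrap3_center (a point): Centre of scrap3, 10 mm above its underside.
- scrap4_center (a point): Centre of scrap4, 10 mm above its underside.
- cucumber: Whole fresh cucumber, dark green, 170 mm long along its y axis, 40 mm thick, loose (220 g), lying along one long edge of the board; to be left alone. Origin under its middle, on the board.
- jar: Small amber glass seasoning jar with a steel cap, 48 mm across, 60 mm tall, loose (160 g), standing on the board near one long edge; to be left alone. Origin at the centre of its underside.
- bowl: Dark steel bowl, 110 mm across, 45 mm high, loose, on the work surface beyond the board's far edge; to be left alone. Origin at the centre of its underside.
There are look-alikes about, which are no part of the job. What is shaped like the scrap1 but orange is not meant.

How it is judged (in metres and radians):
At the end, for the whole second after the job is handed in: All four trimmings are inside the red basket (their centres inside its walls and below its rim); the cucumber, the jar and the bowl are within 20 mm of where they started, jar and bowl upright (x of scrap1_center in the frame of red_basket between -0.118 and 0.118 m and y of scrap1_center in the frame of red_basket between -0.078 and 0.078 m and z of each of scrap1_center, scrap2_center, scrap3_center, scrap4_center in the frame of red_basket below 0.078 m and x of scrap2_center in the frame of red_basket between -0.118 and 0.118 m and y of scrap2_center in the frame of red_basket between -0.078 and 0.078 m and x of scrap3_center in the frame of red_basket between -0.118 and 0.118 m and y of scrap3_center in the frame of red_basket between -0.078 and 0.078 m and x of scrap4_center in the frame of red_basket between -0.118 and 0.118 m and y of scrap4_center in the frame of red_basket between -0.078 and 0.078 m and distance of each of cucumber, jar, bowl from where it was at the start of the episode below 0.02 m and angle between each of jar, bowl's own z axis and vertical below 0.2 rad); the robot touches nothing.
It fails at once if a trimming is lifted: its centre comes more than 35 mm above the board top (z of any of scrap1_center, scrap2_center, scrap3_center, scrap4_center in the frame of board above 0.125 m).
It fails at once if the whole cucumber is shifted by more than 20 mm (distance of cucumber from where it was at the start of the episode above 0.02 m).
It fails at once if the seasoning jar is shifted by more than 20 mm (distance of jar from where it was at the start of the episode above 0.02 m).
It fails at once if the steel bowl is shifted by more than 20 mm (distance of bowl from where it was at the start of the episode above 0.02 m).
It fails at once if the seasoning jar is tipped (angle between jar's own z axis and vertical above 0.35 rad).
It also fails if it takes over 61 s, if anything falls off the work surface, if the arm or the gripper's body presses on something with over 40 N, if the wrist force passes 120 N, or if a joint passes its speed limit or range.

ROBOT

A 6-joint arm with a two-finger parallel gripper is mounted at the origin on the work surface. World frame = base frame: x ahead of the robot, y to its left, z up, the work surface at z = 0. Lengths are in mm, angles in rad, forces in N, time in s.
With the tool pointing down it reaches from about 325 to 925 mm from the base axis. Payload 3.1 kg.
Tool frame: the origin (TCP) lies at the centre of the arm's flange, where the gripper is bolted on; the fingertips stand 173 mm ahead of it and the grasp point (between the pads) lies 155 mm ahead of it; z points along the fingers, y is the direction in which the jaws open and shut (so a half turn about z gives the same grasp; the last joint's range is limited). The gripper opens to 85 mm and grips with 20 to 120 N. Pads are 22 mm wide; open, the fingers measure 114 mm over their backs; the gripper's body (76 mm by 85 mm) begins 54 mm behind the grasp point. The pads swing forward as they close: fully open they stand 13 mm farther back than shut.
Start: joints at [-1.44, 0.217, 1.613, -0, 1.311, -0.112], TCP at [150.284, -606.676, 404.7] pointing down, gripper open.
Joint ranges: [-2.75, 2.75], [-0.78, 2.1], [0.31, 2.55], [-1.13, 4.27], [0.13, 2.63], [-2.58, 2.58]. Speed limits (rad/s): [2.79, 2.79, 3.14, 3.14, 3.14, 3.14].

INTERFACE

Orientations are given as a unit quaternion [x, y, z, w].
In Python, from cell import read_state, capture, hand_in gives the robot as it stands.
- The arm moves only by the tool step_arm, never from a script. Its argument "increments" is a list of rows, each a list of 5 numbers: the shift along the tool's x, y, z in m, then the turn about the tool's z in degrees, then the finger opening in m, from 0 to 0.0854. In form: [[x, y, z, twist, gripper], ...]. A call has 1 to 5 rows; each row shifts and turns the commanded pose from where the row before left it, along the tool's axes as they then stand; what a row does not reach is not made up. A row lasts 1/8 s, in which the tool goes at most 62.5 mm and 10.7 degrees, less where a joint would pass 70% of its speed; a pose out of reach is approached as far as the arm can. A call is refused whole if a number of a shift passes 0.0625 or a number of a turn 10.7, either way. A call with a gripper value outside its range is refused whole. The fingers move at their own pace and stop on an object; "force" is the grip in N (left out, the last holds). Time passes only in rows, so rows that do not move let the fingers close. It gives the time, the measured TCP pose, the force and the opening at its end, in the units of the state.
- read_state(): the state, without advancing time (a new reading comes with each control period).
- capture(name): name is "side" or "top"; returns a dict with "pixels" (400x640x3 uint8, red, green, blue), "vertical_fov" (degrees; the focal length in pixels is half the picture's height over the tangent of half this angle, whatever the lens; pixels are square), "cx", "cy" (the principal point, pixels), "rvec" (rotation vector, rad) and "tvec" (3), from world to camera coordinates, as OpenCV has them. Camera axes: x right, y down, z forward; pixel columns grow to the right and rows downward; lengths in mm; the calibration is good to about 2 mm. A picture is of the moment at which its call begins. There is no depth.
- hand_in(): hands the job in, once; it reports no verdict.
The state is a dict: "time": time; "qpos": joint angles; "joint_velocities": joint speeds; "tau": joint torques, N m; "position": TCP position; "orientation": TCP orientation; "force": force on the tool from outside, world axes, zero at the start; "ft_torque": the same for the moment, N m; "opening": opening from 0.0 (shut) to 1.0 (fully open).
Only numpy, scipy, OpenCV 4.12 (cv2) and the standard library are available. Lean on these libraries where they do the work, as an engineer would, in place of code of your own. Each camera call takes 0.05 s, during which the arm holds its last target.

## Working session

There is one attempt and no reset: what is moved stays moved. The work goes in short steps, Python scripts to look and compute and a tool call to move; the robot and the scene stay as the last step left them, time stands still between calls to the robot, and variables do not carry over. Pictures are saved under pics/ and viewed, and the job is handed in when it is done.

Besides the shell and the picture viewer there is one more tool, called after "Emit:" by a JSON object that holds its "op" and its "data", one argument or row to a line. step_arm: Moves the arm, as the interface text tells. Its arguments: {"type":"object","properties":{"increments":{"type":"array"},"force":{"type":"number"}},"required":["increments"]}

```bash
mkdir -p pics; ls
python3 - <<'E'
from cell import read_state, capture
import cv2,pickle
print(read_state())
for n in("top","side"):
    c=capture(n); pickle.dump(c,open(n+"0.pkl","wb"))
    cv2.imwrite(f"pics/{n}0.png",c["pixels"][:,:,::-1]); print({k:v for k,v in c.items() if k!="pixels"})
E
```

```text
pics
{'time': 0.0, 'qpos': array([-1.44021552e+00,  2.17820417e-01,  1.61493350e+00,  5.98106020e-06,
        1.31128122e+00, -1.12178915e-01]), 'joint_velocities': array([-5.44457483e-04, -1.19319601e-03, -5.04995370e-04,  6.53768742e-04,
       -3.42198730e-05,  8.16821239e-04]), 'tau': array([ 3.00857746e-04, -3.96842837e+01, -3.03853405e+01, -2.14489642e-04,
        9.63944272e-03, -1.63342278e-06]), 'position': array([ 150.22242838, -606.27236998,  403.32697924]), 'orientation': array([ 9.92641858e-01,  1.21081176e-01, -8.34705747e-06, -1.22121290e-03]), 'force': array([ 0.12618498,  0.98777827, -0.928448  ]), 'ft_torque': array([-0.02469533, -0.01328327,  0.02479185]), 'opening': 1.0006712091617447}
{'vertical_fov': 45.90470123398973, 'cx': 321.26474420750986, 'cy': 196.39986621012886, 'rvec': array([ 2.13882071, -2.18551492,  0.16837828]), 'tvec': array([ 28.26000949, 627.13652695, 945.92409357])}
{'vertical_fov': 47.63779856841878, 'cx': 317.57462821213664, 'cy': 194.26157500904668, 'rvec': array([ 0.81474365, -2.49090972,  1.20368322]), 'tvec': array([502.35845636, 309.83223356, 683.63040197])}
```

```bash
echo
```

```text
(no output)
```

View pics/top0.png

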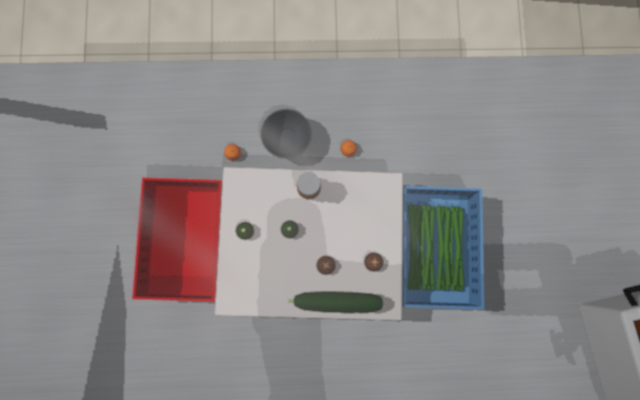

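View pics/side0.png

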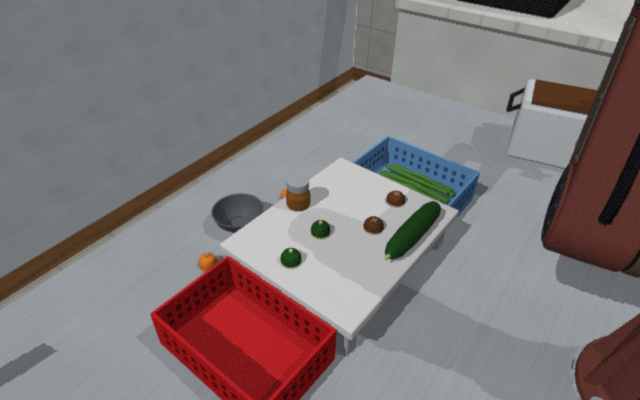

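Top view: the trimmings are two dark green stubs at (245,231) and (290,229), and two brown caps at (326,265) and (374,262). The orange look-alikes at (233,152) and (348,148) are off the board. The jar is at (308,186), the cucumber at (338,302), the bowl at (286,133), the red basket on the left and the blue on the right.

```bash
cat > h.py <<'E'
import numpy as np,cv2,pickle
def cam(c):
    h=c["pixels"].shape[0]; f=h/2/np.tan(np.radians(c["vertical_fov"]/2))
    K=np.array([[f,0,c["cx"]],[0,f,c["cy"]],[0,0,1]]); R=cv2.Rodrigues(c["rvec"])[0]
    return K,R,np.array(c["tvec"])
def ray(c,uv,z):
    K,R,t=cam(c); d=R.T@np.linalg.inv(K)@np.array([*uv,1.]); o=-R.T@t
    return o+d*(z-o[2])/d[2]
def proj(c,p):
    K,R,t=cam(c); return cv2.projectPoints(np.float64(p).reshape(-1,1,3),c["rvec"],t,K,None)[0].reshape(-1,2)
E
python3 - <<'E'
from h import *
c=pickle.load(open("top0.pkl","rb"))
p=c["pixels"][130:330,120:500,::-1]
cv2.imwrite("pics/crop.png",cv2.resize(p,None,fx=2.1,fy=2.1,interpolation=cv2.INTER_CUBIC))
for n,uv,z in [("bTL",(222,168),90),("bTR",(402.5,173),90),("bBR",(402.5,319),90),("bBL",(216,316),90),("s1",(245,231),102),("s2",(290,229),102),("s3",(326,265),100),("s4",(374,262),100),("jar",(309,183),150),("cucL",(294,301),110),("cucR",(383,302),110),("rTL",(143,179),80),("rBL",(134,298),80),("rTR",(220,181),80),("rBR",(215,302),80),("bowl",(286,133),45)]:
    print(n,ray(c,uv,z).round(1))
s=pickle.load(open("side0.pkl","rb"))
for n,uv,z in [("s1",(291,258),102),("s2",(320,229),102),("s3",(374,225),100),("s4",(397,199),100),("c1",(342,158),90),("c2",(458,211),90),("c3",(347,333),90),("c4",(222,243),90),("jartop",(298,180),150),]:
    print("side",n,ray(s,uv,z).round(1))
E
```

```text
bTL [682.3 212.6  90. ]
bTR [ 665.2 -148.4   90. ]
bBR [ 379.6 -135.3   90. ]
bBL [394.3 222.6  90. ]
s1 [554.9 165.4 102. ]
s2 [556.9  78.3 102. ]
s3 [486.1  10.  100. ]
s4 [489.7 -83.  100. ]
jar [638.8  39.6 150. ]
cucL [420.4  72.3 110. ]
cucR [414.4 -96.  110. ]
rTL [664.9 372.1  80. ]
rBL [431.2 383.   80. ]
rTR [657.8 218.4  80. ]
rBR [419.7 226.7  80. ]
bowl [764.2  86.4  45. ]
side s1 [554.8 168.8 102. ]
side s2 [557.2  81.7 102. ]
side s3 [485.   11.9 100. ]
side s4 [486.9 -80.9 100. ]
side c1 [ 661.  -148.4   90. ]
side c2 [ 378.7 -130.8   90. ]
side c3 [402.9 228.5  90. ]
side c4 [683.2 204.7  90. ]
side jartop [639.8  38.9 150. ]
```

View pics/crop.png

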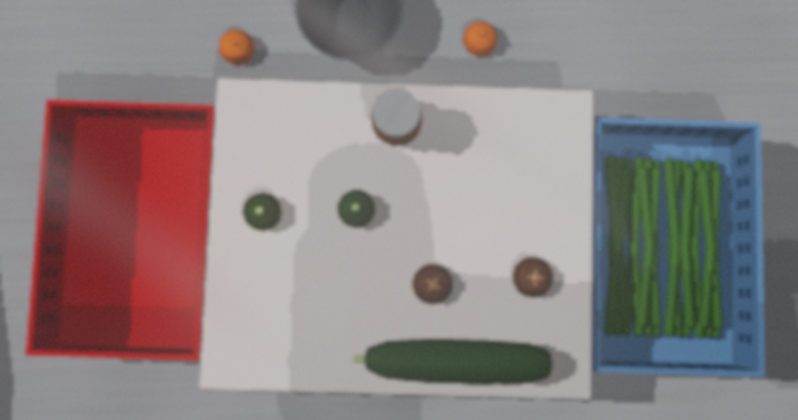

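```bash
cat >> h.py <<'E'
from scipy.spatial.transform import Rotation as Ro
C=np.array([530.5,38.0]); th=0.043
U=np.array([np.sin(th),np.cos(th)]); V=np.array([np.cos(th),-np.sin(th)])
def B(w): d=np.array(w[:2])-C; return np.array([d@V,d@U])
def W(a,l): return C+a*V+l*U
def plan(a,l,ztip,twist=0,maxmm=50):
    from cell import read_state
    s=read_state(); p=s["position"]; Rm=Ro.from_quat(s["orientation"])
    goal=np.array([*W(a,l),ztip+173]); d=goal-p
    tx=Rm.apply([1,0,0]); ty=Rm.apply([0,1,0]); print("t",s["time"],"board across/along",B(p).round(1),"tip z",p[2]-173,"toolx yaw",np.degrees(np.arctan2(tx[1],tx[0])),"want",90-np.degrees(th),"tilt",Rm.apply([0,0,1])[:2].round(4))
    n=int(np.ceil(np.linalg.norm(d)/maxmm)); R=Rm
    rows=[]
    for i in range(n):
        rows.append((R.inv().apply(d/n)/1000).round(4)); 
        k=np.clip(twist,-10.6,10.6); twist-=k
        R=R*Ro.from_euler("z",k,degrees=True); print(rows[-1],round(k,1))
E
python3 - <<'E'
from h import *
for n,uv in dict(s1=(554.8,167),s2=(557,80),s3=(485.6,11),s4=(488,-82),jar=(639,39),c=(417,-12)).items(): print(n,B(uv))
plan(19,86,200,-73.6)
E
```

```text
s1 [ 18.73224735 129.9253359 ]
s2 [24.67006102 43.10032586]
s3 [-43.69785409 -28.90514742]
s4 [ -37.3023048  -121.71601397]
jar [108.35672045   5.66313802]
c [-111.24574791  -54.83277825]
t 0.1 board across/along [-352.2 -660. ] tip z 230.477102574269 toolx yaw 13.909632672423513 want 87.53628148093746 tilt [-0.0003  0.0022]
[ 0.0333 -0.0359  0.0019] -10.6
[ 0.0394 -0.0292  0.0019] -10.6
[ 0.0441 -0.0215  0.0019] -10.6
[ 0.0473 -0.013   0.0019] -10.6
[ 0.0488 -0.0041  0.0019] -10.6
[0.0488 0.005  0.0019] -10.6
[0.047  0.0139 0.0019] -10.0
[0.0439 0.0218 0.0019] 0.0
[0.0439 0.0218 0.0019] 0.0
[0.0439 0.0218 0.0019] 0.0
[0.0439 0.0218 0.0019] 0.0
[0.0439 0.0218 0.0019] 0.0
[0.0439 0.0218 0.0019] 0.0
[0.0439 0.0218 0.0019] 0.0
[0.0439 0.0218 0.0019] 0.0
[0.0439 0.0218 0.0019] 0.0
[0.0439 0.0218 0.0019] 0.0
```

Emit:
{"op": "step_arm", "data": {
  "increments": [
    [0.0335,-0.036,0.002,-10.6,0.022],
    [0.0395,-0.029,0.002,-10.6,0.022],
    [0.044,-0.0215,0.002,-10.6,0.022],
    [0.0475,-0.013,0.002,-10.6,0.022],
    [0.049,-0.004,0.002,-10.6,0.022]
  ],
  "force": 60
}}

```text
time: 0.72
position: [269.8, -390.3, 394.1]
orientation: [0.833, 0.554, 0.0, -0.0]
force: [-0.1, -0.2, -0.2]
opening: 0.255
```

Emit:
{"op": "step_arm", "data": {
  "increments": [
    [0.049,0.005,0.002,-10.6,0.022],
    [0.047,0.014,0.002,-10,0.022],
    [0.044,0.022,0.002,0,0.022],
    [0.044,0.022,0.002,0,0.022],
    [0.044,0.022,0.002,0,0.022]
  ]
}}

```text
time: 1.35
position: [389.0, -175.3, 384.3]
orientation: [0.722, 0.692, -0.0, -0.0]
force: [0.5, -0.1, 0.1]
opening: 0.26
```

Emit:
{"op": "step_arm", "data": {
  "increments": [
    [0.044,0.022,0.002,0,0.022],
    [0.044,0.022,0.002,0,0.022],
    [0.044,0.022,0.002,0,0.022],
    [0.044,0.022,0.002,0,0.022],
    [0.044,0.022,0.002,0,0.022]
  ]
}}

```text
time: 1.98
position: [508.5, 39.7, 374.2]
orientation: [0.722, 0.692, -0.0, -0.0]
force: [0.8, -0.5, 0.4]
opening: 0.257
```

```bash
python3 -c "
from h import *
plan(19,86,120,0)
from cell import read_state;s=read_state();print(s['opening'],s['force'])"
```

```text
t 1.975 board across/along [-22.1   0.8] tip z 201.22217201852794 toolx yaw 87.53173282648964 want 87.53628148093746 tilt [-0.0006 -0.0002]
[0.0284 0.0137 0.0271] 0.0
[0.0284 0.0137 0.0271] 0.0
[0.0284 0.0137 0.0271] 0.0
0.2572212523270084 [ 0.8341702  -0.49847273  0.36348764]
```

Emit:
{"op": "step_arm", "data": {
  "increments": [
    [0.0425,0.0205,0.01,0,0.022],
    [0.0425,0.0205,0.03,0,0.022],
    [0,0,0.041,0,0.022],
    [0,0,0,0,0.022]
  ]
}}

```text
time: 2.48
position: [550.4, 121.5, 289.1]
orientation: [0.722, 0.692, -0.004, -0.003]
force: [0.1, -0.6, 0.0]
opening: 0.257
```

Run:
```python
from h import *
from cell import capture
plan(19,86,95,0)
s=capture("side"); pickle.dump(s,open("side1.pkl","wb"))
cv2.imwrite("pics/s1.png",cv2.resize(s["pixels"][120:320,180:470,::-1],None,fx=2.7,fy=2.7,interpolation=cv2.INTER_CUBIC))
c=capture("top")
cv2.imwrite("pics/t1.png",cv2.resize(c["pixels"][130:330,120:500,::-1],None,fx=2.1,fy=2.1,interpolation=cv2.INTER_CUBIC))
```

```text
t 2.475 board across/along [16.3 84.3] tip z 116.10816955528406 toolx yaw 87.57289267530268 want 87.53628148093746 tilt [-0.0105 -0.0011]
[0.0017 0.0029 0.0211] 0.0
```

View pics/s1.png

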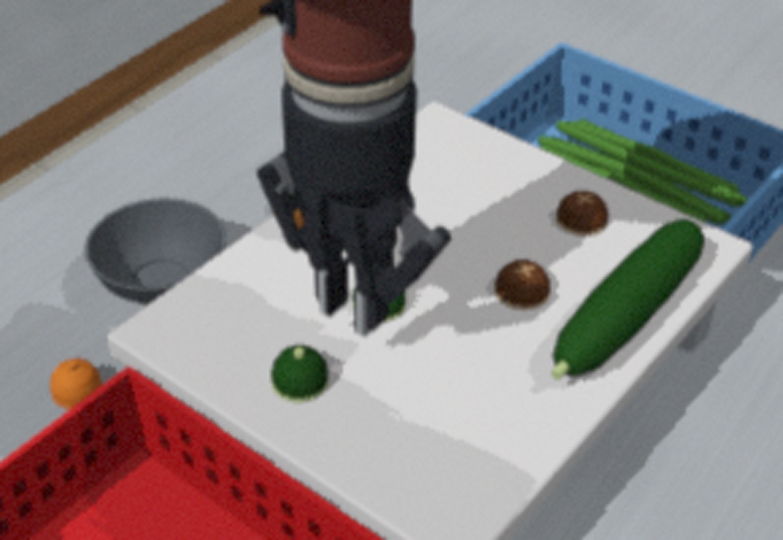

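View pics/t1.png

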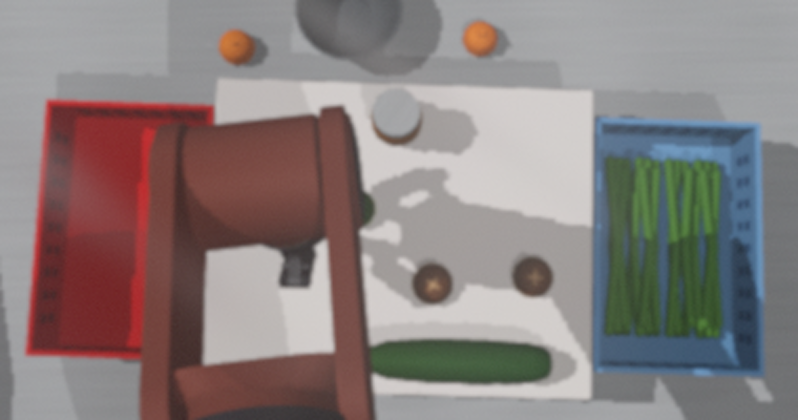

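Run:
```python
from h import *
from scipy.optimize import least_squares
s=pickle.load(open("side1.pkl","rb"))
for n,uv in dict(Rk=(343.5,206),Rk2=(345,209),Lk=(277,184),Rtip=(315.5,243),Ltip=(301.5,236)).items():
    f=lambda q: proj(s,[*W(q[0],84.3),q[1]])[0]-uv
    print(n,least_squares(f,[0,120]).x)
```

```text
Rk [-49.141414   221.59126713]
Rk2 [-52.19574235 217.27388426]
Lk [ 88.02280288 197.21389154]
Rtip [  3.74240352 110.13310542]
Ltip [ 35.20564391 107.70796978]
```

Emit:
{"op": "step_arm", "data": {
  "increments": [
    [0,0.001,0.012,0,0.022],
    [0,0,0.007,0,0.022],
    [0,0,0,0,0.022]
  ]
}}

```text
time: 2.95
position: [553.5, 120.8, 274.4]
orientation: [0.723, 0.691, -0.0, -0.0]
force: [-0.0, 0.0, 0.3]
opening: 0.26
```

Run:
```python
from h import *
from cell import capture
plan(19,86,94,0)
s=capture("side"); pickle.dump(s,open("side1.pkl","wb"))
cv2.imwrite("pics/s2.png",cv2.resize(s["pixels"][190:290,240:370,::-1],None,fx=6,fy=6,interpolation=cv2.INTER_CUBIC))
```

```text
t 2.95 board across/along [19.5 83.7] tip z 101.39650433612275 toolx yaw 87.47638275466738 want 87.53628148093746 tilt [-0.0008 -0.    ]
[ 0.0023 -0.0005  0.0074] 0.0
```

View pics/s2.png

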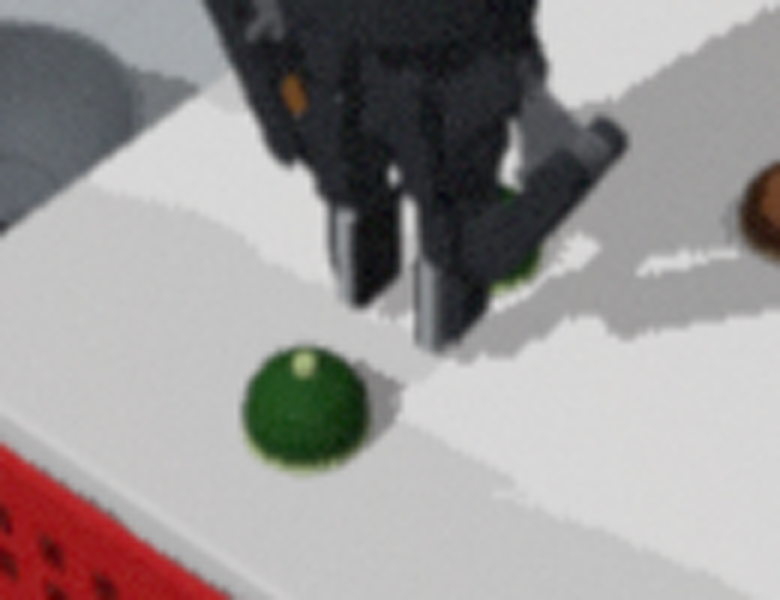

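Emit:
{"op": "step_arm", "data": {
  "increments": [
    [0,-0.0005,0.007,0,0.022],
    [0.01,0,0,0,0.022],
    [0.012,0,0,0,0.022],
    [0.012,0,0,0,0.022],
    [0.015,0,0,0,0.022]
  ]
}}

```text
time: 3.62
position: [555.5, 171.3, 267.9]
orientation: [0.722, 0.692, 0.0, 0.0]
force: [-0.8, -0.4, 0.2]
opening: 0.258
```

Run:
```python
from h import *
from cell import capture
plan(19,212,94,0,15)
s=capture("side"); pickle.dump(s,open("side1.pkl","wb"))
cv2.imwrite("pics/s3.png",cv2.resize(s["pixels"][190:290,240:370,::-1],None,fx=6,fy=6,interpolation=cv2.INTER_CUBIC))
```

```text
t 3.625 board across/along [ 19.3 134.3] tip z 94.87092607182228 toolx yaw 87.52728883445272 want 87.53628148093746 tilt [0.0003 0.0001]
[ 0.013  -0.      0.0001] 0.0
[ 0.013  -0.      0.0001] 0.0
[ 0.013  -0.      0.0001] 0.0
[ 0.013  -0.      0.0001] 0.0
[ 0.013  -0.      0.0001] 0.0
[ 0.013  -0.      0.0001] 0.0
```

View pics/s3.png

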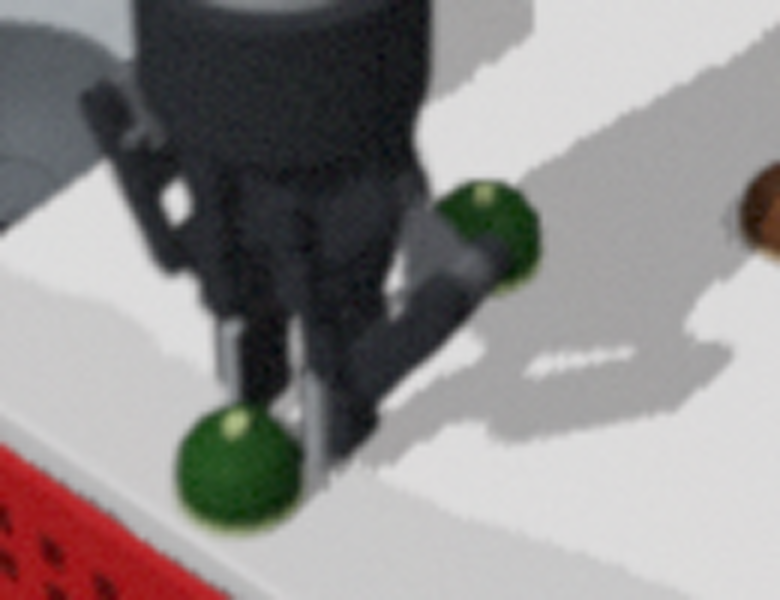

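The stub at crop (240,470) rides centred ahead of the two fingertips, near the red end. I'll keep pushing.

Emit:
{"op": "step_arm", "data": {
  "increments": [
    [0.013,0,0,0,0.022],
    [0.013,0,0,0,0.022],
    [0.013,0,0,0,0.022],
    [0.013,0,0,0,0.022],
    [0.013,0,0,0,0.022]
  ]
}}

```text
time: 4.3
position: [558.3, 236.0, 267.7]
orientation: [0.722, 0.692, -0.0, -0.0]
force: [-0.3, -0.3, -0.4]
opening: 0.254
```

Emit:
{"op": "step_arm", "data": {
  "increments": [
    [0.013,0,0,0,0.022],
    [0,0,0,0,0.022]
  ]
}}

```text
time: 4.55
position: [558.8, 249.1, 267.7]
orientation: [0.722, 0.692, 0.0, 0.0]
force: [1.0, 0.2, -0.2]
opening: 0.254
```

Run:
```python
from h import *
from cell import capture
plan(25,0,160,0,50)
s=capture("side"); pickle.dump(s,open("side1.pkl","wb"))
cv2.imwrite("pics/s4.png",cv2.resize(s["pixels"][150:400,120:420,::-1],None,fx=2.4,fy=2.4,interpolation=cv2.INTER_CUBIC))
```

```text
t 4.55 board across/along [ 19.2 212.1] tip z 94.73530310124869 toolx yaw 87.59215945209208 want 87.53628148093746 tilt [0.0002 0.0001]
[-0.0424  0.0011 -0.0131] 0.0
[-0.0424  0.0011 -0.0131] 0.0
[-0.0424  0.0011 -0.0131] 0.0
[-0.0424  0.0011 -0.0131] 0.0
[-0.0424  0.0011 -0.0131] 0.0
```

View pics/s4.png

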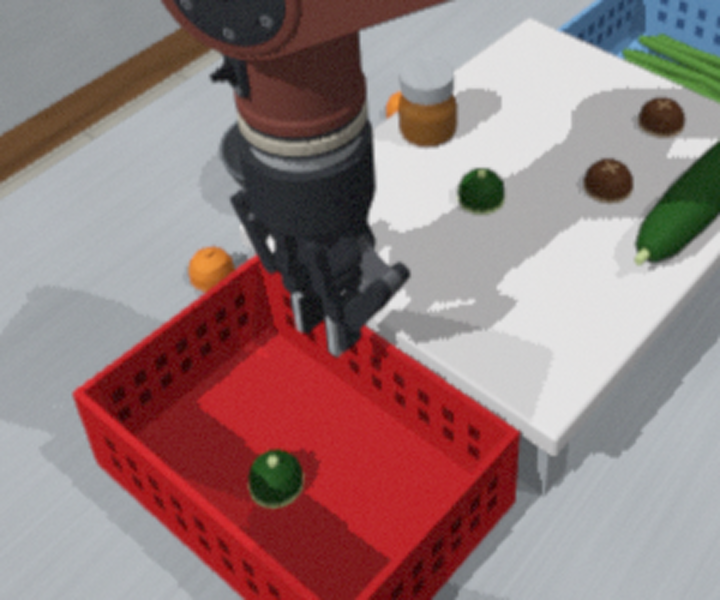

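The first stub is in the red basket at crop (275,478), upright. Next is the second stub.

Emit:
{"op": "step_arm", "data": {
  "increments": [
    [0,0,-0.055,0,0.022],
    [-0.053,0.0015,0,0,0.022],
    [-0.053,0.0015,0,0,0.022],
    [-0.054,0.0015,0,0,0.022],
    [-0.054,0.0015,0,0,0.022]
  ]
}}

```text
time: 5.22
position: [555.1, 32.0, 322.9]
orientation: [0.722, 0.691, -0.0, 0.0]
force: [1.0, -0.1, 0.5]
opening: 0.258
```

Emit:
{"op": "step_arm", "data": {
  "increments": [
    [0,0,0,0,0.022],
    [0,0,0.03,0,0.022],
    [0,0,0.02,0,0.022],
    [0,0,0,0,0.022]
  ]
}}

```text
time: 5.72
position: [554.3, 34.6, 270.6]
orientation: [0.722, 0.692, -0.002, -0.002]
force: [-0.3, -1.1, -0.2]
opening: 0.257
```

Run:
```python
from h import *
from cell import capture
plan(25,-2,94,0,50)
s=capture("side"); pickle.dump(s,open("side1.pkl","wb"))
cv2.imwrite("pics/s5.png",cv2.resize(s["pixels"][130:280,230:450,::-1],None,fx=3.5,fy=3.5,interpolation=cv2.INTER_CUBIC))
```

```text
t 5.725 board across/along [23.9 -2.4] tip z 97.6435459629202 toolx yaw 87.52914301999292 want 87.53628148093746 tilt [-0.0049  0.0005]
[0.0004 0.0011 0.0036] 0.0
```

View pics/s5.png

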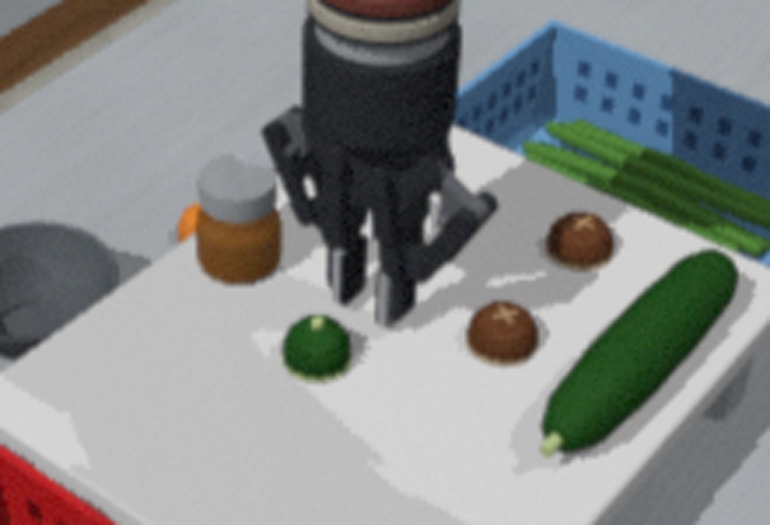

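The fingers stand behind the stub at crop (317,347) and clear of the jar at (240,220). Pushing now.

Emit:
{"op": "step_arm", "data": {
  "increments": [
    [0.005,0.0,0.003,0,0.022],
    [0.012,0,0.001,0,0.022],
    [0.014,0,0,0,0.022],
    [0.015,0,0,0,0.022],
    [0.015,0,0,0,0.022]
  ]
}}

```text
time: 6.4
position: [558.2, 96.3, 268.9]
orientation: [0.722, 0.692, 0.0, 0.0]
force: [0.7, -0.8, 0.3]
opening: 0.26
```

Emit:
{"op": "step_arm", "data": {
  "increments": [
    [0.015,0,0,0,0.022],
    [0.015,0,0,0,0.022],
    [0.015,0,0,0,0.022],
    [0.015,0,0,0,0.022],
    [0.015,0,0,0,0.022]
  ]
}}

```text
time: 7.02
position: [561.5, 170.9, 268.7]
orientation: [0.722, 0.692, 0.0, 0.0]
force: [0.7, -1.0, 0.3]
opening: 0.259
```

Run:
```python
from h import *
from cell import capture
plan(25,212,94,0,15)
s=capture("side"); pickle.dump(s,open("side1.pkl","wb"))
cv2.imwrite("pics/s6.png",cv2.resize(s["pixels"][150:350,200:450,::-1],None,fx=3,fy=3,interpolation=cv2.INTER_CUBIC))
```

```text
t 7.025 board across/along [ 25.2 134.1] tip z 95.68658351461528 toolx yaw 87.5098286132479 want 87.53628148093746 tilt [ 0. -0.]
[ 0.013  -0.      0.0003] 0.0
[ 0.013  -0.      0.0003] 0.0
[ 0.013  -0.      0.0003] 0.0
[ 0.013  -0.      0.0003] 0.0
[ 0.013  -0.      0.0003] 0.0
[ 0.013  -0.      0.0003] 0.0
```

View pics/s6.png

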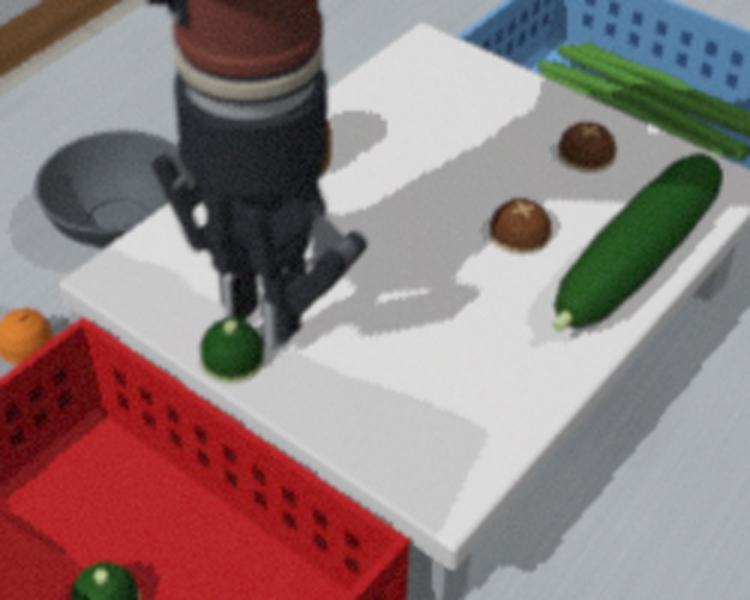

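The second stub at crop (232,348) is still held centred.

Emit:
{"op": "step_arm", "data": {
  "increments": [
    [0.013,0,0,0,0.022],
    [0.013,0,0,0,0.022],
    [0.013,0,0,0,0.022],
    [0.013,0,0,0,0.022],
    [0.013,0,0,0,0.022]
  ]
}}

```text
time: 7.7
position: [564.3, 235.7, 268.7]
orientation: [0.722, 0.692, 0.0, -0.0]
force: [0.5, -0.1, 0.3]
opening: 0.255
```

Emit:
{"op": "step_arm", "data": {
  "increments": [
    [0.013,0,0,0,0.022],
    [0,0,0,0,0.022],
    [0,0,-0.06,0,0.022],
    [0,0,0,0,0.022]
  ]
}}

```text
time: 8.2
position: [567.2, 248.3, 334.9]
orientation: [0.722, 0.692, 0.005, 0.003]
force: [0.6, -0.4, 0.9]
opening: 0.258
```

Run:
```python
from h import *
from cell import capture
plan(-44,-73,155,0,55)
s=capture("side"); pickle.dump(s,open("side1.pkl","wb"))
cv2.imwrite("pics/s7.png",cv2.resize(s["pixels"][150:400,120:420,::-1],None,fx=2.4,fy=2.4,interpolation=cv2.INTER_CUBIC))
```

```text
t 8.2 board across/along [ 27.7 211.7] tip z 161.94725897680837 toolx yaw 87.5073398415964 want 87.53628148093746 tilt [0.0113 0.0032]
[-0.0475 -0.0119  0.0009] 0.0
[-0.0475 -0.0119  0.0009] 0.0
[-0.0475 -0.0119  0.0009] 0.0
[-0.0475 -0.0119  0.0009] 0.0
[-0.0475 -0.0119  0.0009] 0.0
[-0.0475 -0.0119  0.0009] 0.0
```

View pics/s7.png

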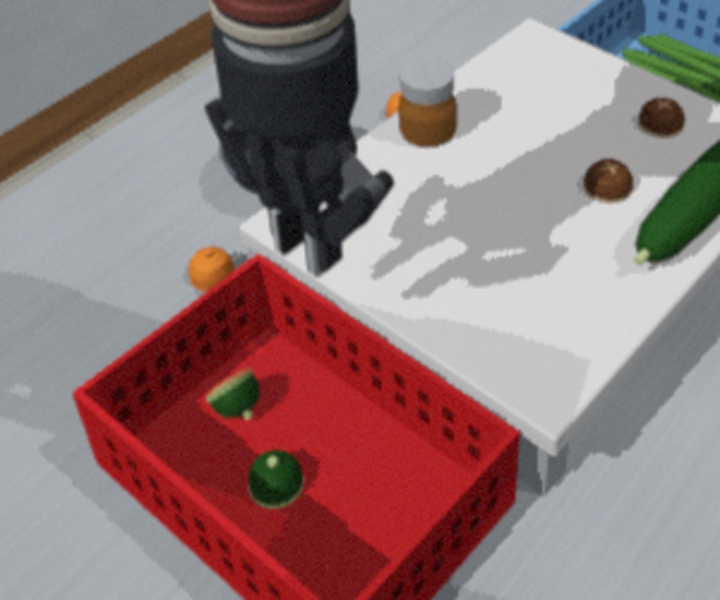

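Both stubs are inside at crop (235,392) and (275,478). Now the nearer cap, scrap3.

Emit:
{"op": "step_arm", "data": {
  "increments": [
    [-0.0475,-0.0115,0,0,0.022],
    [-0.0475,-0.0115,0,0,0.022],
    [-0.0475,-0.0115,0,0,0.022],
    [-0.0475,-0.0115,0,0,0.022],
    [-0.0475,-0.0115,0,0,0.022]
  ]
}}

```text
time: 8.88
position: [495.7, 11.5, 327.3]
orientation: [0.722, 0.692, -0.001, -0.001]
force: [-0.1, -1.4, 0.9]
opening: 0.262
```

Emit:
{"op": "step_arm", "data": {
  "increments": [
    [-0.0475,-0.0115,0,0,0.022],
    [0,0,0,0,0.022],
    [0,0,0.025,0,0.022],
    [0,0,0.01,0,0.022],
    [0,0,0,0,0.022]
  ]
}}

```text
time: 9.5
position: [482.9, -33.2, 292.2]
orientation: [0.722, 0.692, -0.001, -0.002]
force: [-0.2, 0.5, 0.5]
opening: 0.261
```

Run:
```python
from h import *
from cell import capture
plan(-43,-73,94,0,80)
s=capture("side"); pickle.dump(s,open("side1.pkl","wb"))
cv2.imwrite("pics/s8.png",cv2.resize(s["pixels"][110:260,280:480,::-1],None,fx=3.9,fy=3.9,interpolation=cv2.INTER_CUBIC))
```

```text
t 9.5 board across/along [-44.5 -73.2] tip z 119.2369710341934 toolx yaw 87.55950779387429 want 87.53628148093746 tilt [-0.0035  0.0009]
[0.0002 0.0016 0.0252] 0.0
```

View pics/s8.png

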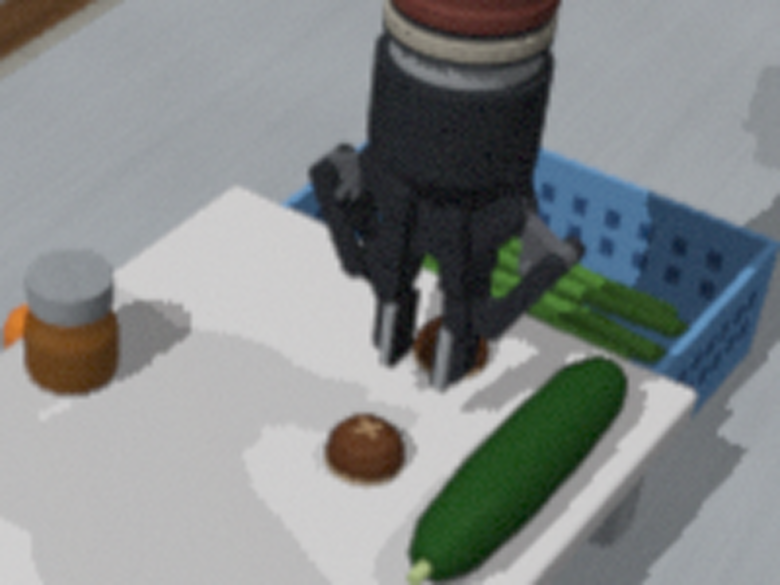

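The fingers are between the two caps; scrap3 is at crop (366,447) and the cucumber is clear. Lowering and pushing.

Emit:
{"op": "step_arm", "data": {
  "increments": [
    [0,0,0.018,0,0.022],
    [0,0,0.006,0,0.022],
    [0.01,0,0,0,0.022],
    [0.013,0,0,0,0.022],
    [0.015,0,0,0,0.022]
  ]
}}

```text
time: 10.18
position: [485.5, 5.1, 270.4]
orientation: [0.722, 0.692, 0.0, 0.0]
force: [0.6, 0.7, -0.2]
opening: 0.259
```

Run:
```python
from h import *
from cell import capture
plan(-43,212,94,0,15)
s=capture("side"); pickle.dump(s,open("side1.pkl","wb"))
cv2.imwrite("pics/s9.png",cv2.resize(s["pixels"][110:260,280:480,::-1],None,fx=3.9,fy=3.9,interpolation=cv2.INTER_CUBIC))
```

```text
t 10.175 board across/along [-43.6 -34.8] tip z 97.38854681736314 toolx yaw 87.5165219784791 want 87.53628148093746 tilt [ 0.0013 -0.    ]
[0.0145 0.     0.0002] 0.0
[0.0145 0.     0.0002] 0.0
[0.0145 0.     0.0002] 0.0
[0.0145 0.     0.0002] 0.0
[0.0145 0.     0.0002] 0.0
[0.0145 0.     0.0002] 0.0
[0.0145 0.     0.0002] 0.0
[0.0145 0.     0.0002] 0.0
[0.0145 0.     0.0002] 0.0
[0.0145 0.     0.0002] 0.0
[0.0145 0.     0.0002] 0.0
[0.0145 0.     0.0002] 0.0
[0.0145 0.     0.0002] 0.0
[0.0145 0.     0.0002] 0.0
[0.0145 0.     0.0002] 0.0
[0.0145 0.     0.0002] 0.0
[0.0145 0.     0.0002] 0.0
```

View pics/s9.png

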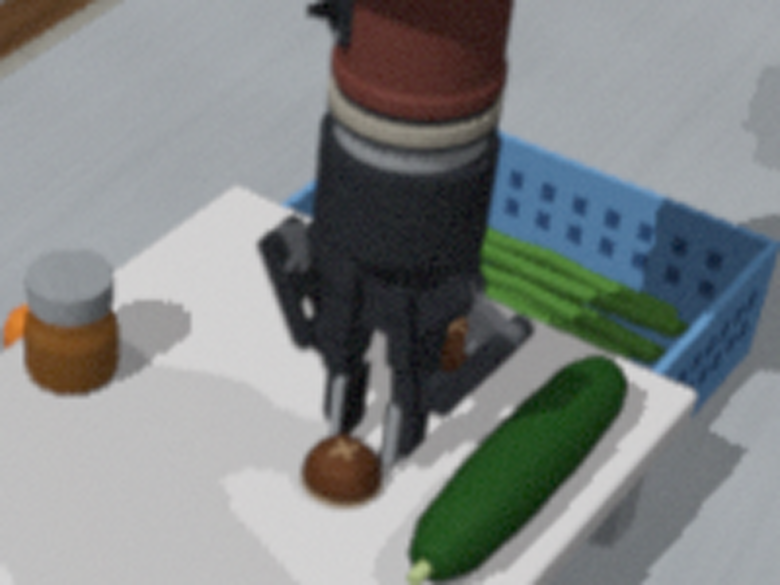

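Scrap3 at crop (342,468) sits centred on the tips, so I'll push it on.

Emit:
{"op": "step_arm", "data": {
  "increments": [
    [0.0145,0,0.002,0,0.022],
    [0.0145,0,0,0,0.022],
    [0.0145,0,0,0,0.022],
    [0.0145,0,0,0,0.022],
    [0.0145,0,0,0,0.022]
  ]
}}

```text
time: 10.85
position: [488.3, 77.5, 267.7]
orientation: [0.722, 0.692, 0.0, 0.0]
force: [0.0, -0.8, 0.5]
opening: 0.256
```

Emit:
{"op": "step_arm", "data": {
  "increments": [
    [0.0145,0,0,0,0.022],
    [0.0145,0,0,0,0.022],
    [0.0145,0,0,0,0.022],
    [0.0145,0,0,0,0.022],
    [0.0145,0,0,0,0.022]
  ]
}}

```text
time: 11.48
position: [491.5, 149.9, 267.7]
orientation: [0.722, 0.692, 0.0, -0.0]
force: [0.7, -0.2, 0.7]
opening: 0.256
```

Run:
```python
from h import *
from cell import capture
plan(-43,212,94,0,15)
s=capture("side"); pickle.dump(s,open("side1.pkl","wb"))
cv2.imwrite("pics/s10.png",cv2.resize(s["pixels"][150:350,200:450,::-1],None,fx=3,fy=3,interpolation=cv2.INTER_CUBIC))
```

```text
t 11.475 board across/along [-43.8 110.1] tip z 94.69339393780234 toolx yaw 87.50760577690819 want 87.53628148093746 tilt [0. 0.]
[0.0146 0.0001 0.0001] 0.0
[0.0146 0.0001 0.0001] 0.0
[0.0146 0.0001 0.0001] 0.0
[0.0146 0.0001 0.0001] 0.0
[0.0146 0.0001 0.0001] 0.0
[0.0146 0.0001 0.0001] 0.0
[0.0146 0.0001 0.0001] 0.0
```

View pics/s10.png

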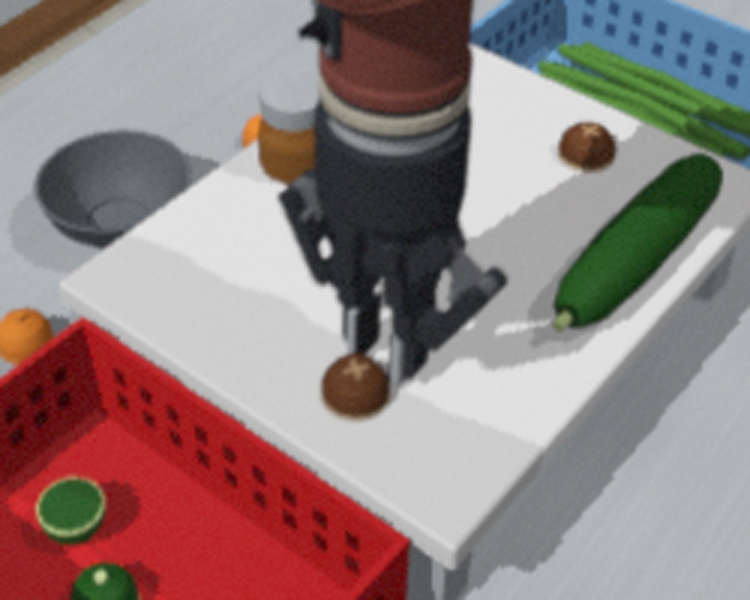

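Scrap3 at crop (356,385) is still centred and heading for the basket.

Emit:
{"op": "step_arm", "data": {
  "increments": [
    [0.0145,0,0,0,0.022],
    [0.0145,0,0,0,0.022],
    [0.0145,0,0,0,0.022],
    [0.0145,0,0,0,0.022],
    [0.0145,0,0,0,0.022]
  ]
}}

```text
time: 12.15
position: [494.6, 222.4, 267.7]
orientation: [0.722, 0.692, 0.0, -0.0]
force: [-0.4, -0.8, -0.0]
opening: 0.259
```

Emit:
{"op": "step_arm", "data": {
  "increments": [
    [0.0145,0,0,0,0.022],
    [0.0145,0,0,0,0.022],
    [0,0,0,0,0.022],
    [0,0,-0.06,0,0.022],
    [0,0,0,0,0.022]
  ]
}}

```text
time: 12.78
position: [498.2, 250.9, 333.3]
orientation: [0.722, 0.692, 0.005, 0.002]
force: [-0.8, -0.6, -0.0]
opening: 0.256
```

Run:
```python
from h import *
from cell import capture
plan(-37,-168,155,0,55)
s=capture("side"); pickle.dump(s,open("side1.pkl","wb"))
cv2.imwrite("pics/s11.png",cv2.resize(s["pixels"][150:400,120:420,::-1],None,fx=2.4,fy=2.4,interpolation=cv2.INTER_CUBIC))
```

```text
t 12.775 board across/along [-41.4 211.3] tip z 160.30633124932416 toolx yaw 87.5061354652163 want 87.53628148093746 tilt [0.0106 0.0034]
[-0.0542  0.0007  0.0006] 0.0
[-0.0542  0.0007  0.0006] 0.0
[-0.0542  0.0007  0.0006] 0.0
[-0.0542  0.0007  0.0006] 0.0
[-0.0542  0.0007  0.0006] 0.0
[-0.0542  0.0007  0.0006] 0.0
[-0.0542  0.0007  0.0006] 0.0
```

View pics/s11.png

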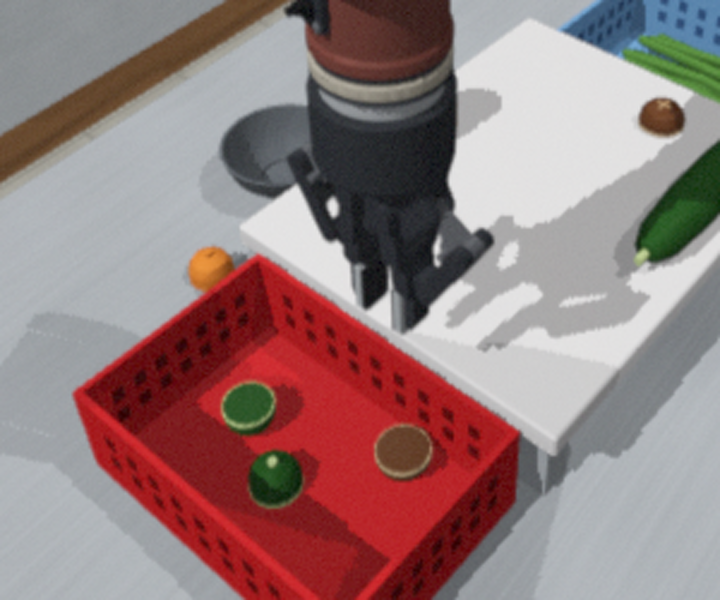

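Three are in: scrap3 lies upside down at crop (403,452). Now scrap4.

Emit:
{"op": "step_arm", "data": {
  "increments": [
    [-0.054,0.0005,0,0,0.022],
    [-0.054,0.0005,0,0,0.022],
    [-0.054,0.0005,0,0,0.022],
    [-0.054,0.0005,0,0,0.022],
    [-0.054,0.001,0,0,0.022]
  ]
}}

```text
time: 13.45
position: [486.0, -21.4, 326.4]
orientation: [0.722, 0.691, -0.001, -0.001]
force: [1.1, 0.4, -0.1]
opening: 0.263
```

Emit:
{"op": "step_arm", "data": {
  "increments": [
    [-0.054,0.001,0,0,0.022],
    [-0.054,0.001,0,0,0.022],
    [0,0,0,0,0.022],
    [0,0,0.025,0,0.022],
    [0,0,0,0,0.022]
  ]
}}

```text
time: 14.08
position: [482.7, -126.3, 299.7]
orientation: [0.722, 0.692, -0.001, -0.003]
force: [0.6, 0.2, -0.0]
opening: 0.259
```

Run:
```python
from h import *
from cell import capture
plan(-37,-168,94,0,80)
s=capture("side"); pickle.dump(s,open("side1.pkl","wb"))
cv2.imwrite("pics/s12.png",cv2.resize(s["pixels"][110:260,280:480,::-1],None,fx=3.9,fy=3.9,interpolation=cv2.INTER_CUBIC))
```

```text
t 14.075 board across/along [ -40.7 -166.2] tip z 126.7145618186176 toolx yaw 87.52438027543595 want 87.53628148093746 tilt [-0.0067  0.0031]
[-0.0019  0.0039  0.0327] 0.0
```

View pics/s12.png

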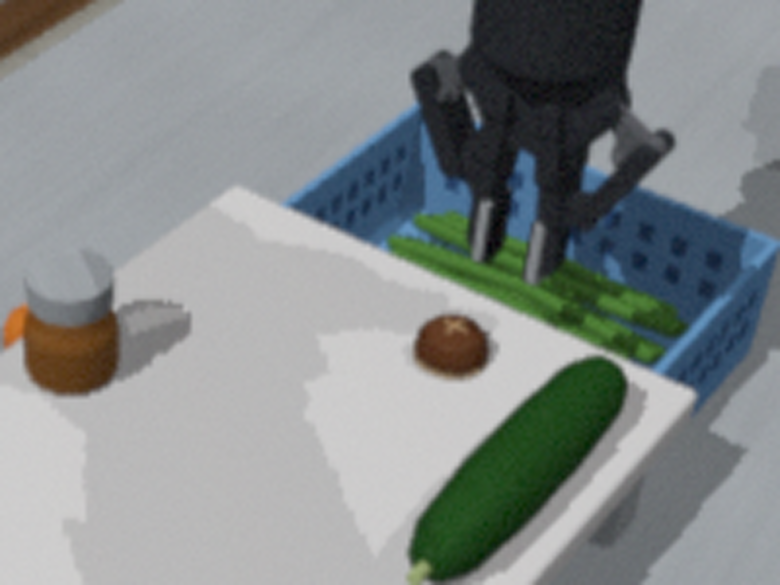

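Scrap4 is at crop (452,345), with the fingers behind it at board height and over the blue end.

Emit:
{"op": "step_arm", "data": {
  "increments": [
    [0,0.002,0.02,0,0.022],
    [0,0,0.01,0,0.022],
    [0,0,0,0,0.022]
  ]
}}

```text
time: 14.5
position: [486.1, -127.0, 272.1]
orientation: [0.722, 0.692, -0.0, -0.001]
force: [0.0, -0.6, -0.2]
opening: 0.263
```

Run:
```python
from h import *
plan(-37,-168,94,0,80)
```

```text
t 14.5 board across/along [ -37.3 -166.8] tip z 99.12046892016951 toolx yaw 87.55518394138149 want 87.53628148093746 tilt [-0.0018  0.0008]
[-0.0012  0.0003  0.0051] 0.0
```

Emit:
{"op": "step_arm", "data": {
  "increments": [
    [0.002,0,0.0045,0,0.022],
    [0.012,0,0,0,0.022],
    [0.0145,0,0,0,0.022],
    [0.0145,0,0,0,0.022],
    [0.0145,0,0,0,0.022]
  ]
}}

```text
time: 15.12
position: [489.0, -69.0, 268.4]
orientation: [0.722, 0.692, 0.0, 0.0]
force: [0.5, -0.2, 0.7]
opening: 0.25
```

Run:
```python
from h import *
from cell import capture
plan(-37,212,94,0,80)
s=capture("side"); pickle.dump(s,open("side1.pkl","wb"))
cv2.imwrite("pics/s13.png",cv2.resize(s["pixels"][110:260,280:480,::-1],None,fx=3.9,fy=3.9,interpolation=cv2.INTER_CUBIC))
```

```text
t 15.125 board across/along [ -36.9 -108.6] tip z 95.4053220343996 toolx yaw 87.54174858727258 want 87.53628148093746 tilt [ 0.0004 -0.0001]
[ 0.0641 -0.      0.0003] 0.0
[ 0.0641 -0.      0.0003] 0.0
[ 0.0641 -0.      0.0003] 0.0
[ 0.0641 -0.      0.0003] 0.0
[ 0.0641 -0.      0.0003] 0.0
```

View pics/s13.png

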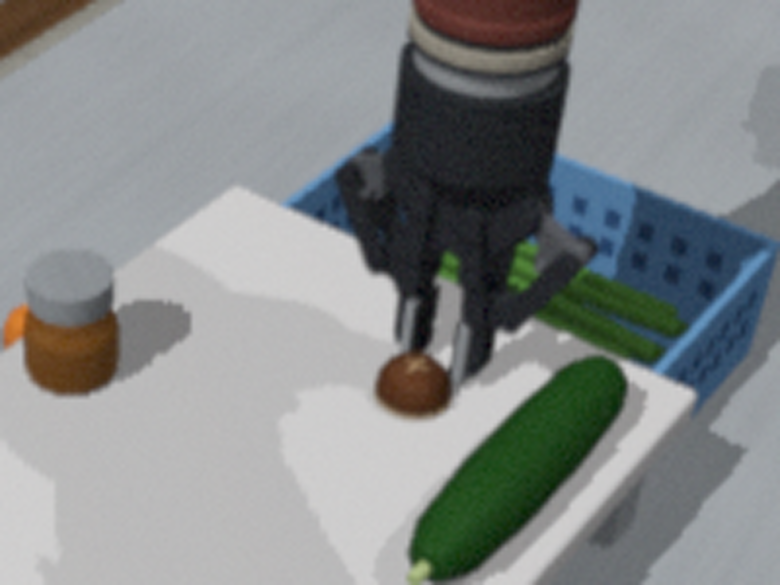

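Scrap4 at crop (414,383) is centred on the tips.

Emit:
{"op": "step_arm", "data": {
  "increments": [
    [0.0145,0,0,0,0.022],
    [0.0145,0,0,0,0.022],
    [0.0145,0,0,0,0.022],
    [0.0145,0,0,0,0.022],
    [0.0145,0,0,0,0.022]
  ]
}}

```text
time: 15.8
position: [492.1, 3.2, 268.2]
orientation: [0.722, 0.692, 0.0, 0.0]
force: [0.7, -0.3, 0.9]
opening: 0.262
```

Emit:
{"op": "step_arm", "data": {
  "increments": [
    [0.0145,0,0,0,0.022],
    [0.0145,0,0,0,0.022],
    [0.0145,0,0,0,0.022],
    [0.0145,0,0,0,0.022],
    [0.0145,0,0,0,0.022]
  ]
}}

```text
time: 16.42
position: [495.3, 75.6, 268.2]
orientation: [0.722, 0.692, -0.0, 0.0]
force: [0.3, -0.3, 0.6]
opening: 0.258
```

Emit:
{"op": "step_arm", "data": {
  "increments": [
    [0.0145,0,0,0,0.022],
    [0.0145,0,0,0,0.022],
    [0.0145,0,0,0,0.022],
    [0.0145,0,0,0,0.022],
    [0.0145,0,0,0,0.022]
  ]
}}

```text
time: 17.05
position: [498.4, 148.1, 268.2]
orientation: [0.722, 0.692, 0.0, 0.0]
force: [-0.3, -0.1, -0.6]
opening: 0.258
```

Run:
```python
from h import *
from cell import capture
plan(-37,212,94,0,80)
s=capture("side"); pickle.dump(s,open("side1.pkl","wb"))
cv2.imwrite("pics/s14.png",cv2.resize(s["pixels"][150:350,200:450,::-1],None,fx=3,fy=3,interpolation=cv2.INTER_CUBIC))
```

```text
t 17.05 board across/along [-36.8 108.6] tip z 95.20339034568241 toolx yaw 87.51397395746679 want 87.53628148093746 tilt [ 0. -0.]
[ 0.0517 -0.0001  0.0006] 0.0
[ 0.0517 -0.0001  0.0006] 0.0
```

View pics/s14.png

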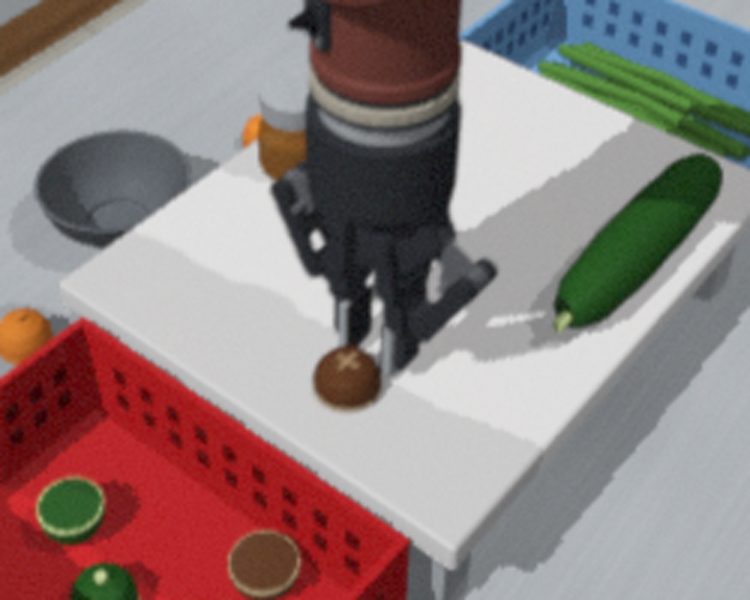

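Emit:
{"op": "step_arm", "data": {
  "increments": [
    [0.0145,0,0,0,0.022],
    [0.0145,0,0,0,0.022],
    [0.0145,0,0,0,0.022],
    [0.0145,0,0,0,0.022],
    [0.0145,0,0,0,0.022]
  ]
}}

```text
time: 17.73
position: [501.5, 220.6, 268.2]
orientation: [0.722, 0.692, 0.0, -0.0]
force: [-0.4, 1.7, 0.3]
opening: 0.259
```

Emit:
{"op": "step_arm", "data": {
  "increments": [
    [0.0145,0,0,0,0.022],
    [0.0145,0,0,0,0.022],
    [0,0,0,0,0.022],
    [0,0,-0.06,0,0.022],
    [-0.03,0,-0.06,0,0.022]
  ]
}}

```text
time: 18.35
position: [501.4, 220.9, 384.8]
orientation: [0.722, 0.692, -0.001, -0.0]
force: [0.3, -0.4, -0.2]
opening: 0.257
```

Emit:
{"op": "step_arm", "data": {
  "increments": [
    [-0.05,0,-0.02,0,0.022],
    [-0.06,0,0,0,0.022],
    [-0.06,0,0,0,0.022],
    [-0.03,0,0,0,0.022],
    [0,0,0,0,0.022]
  ]
}}

```text
time: 18.98
position: [492.6, 18.7, 404.1]
orientation: [0.724, 0.69, -0.0, 0.0]
force: [-0.0, 0.0, 0.8]
opening: 0.262
```

Run:
```python
from h import *
from cell import capture
plan(-37,212,94,0,180)
s=capture("side"); pickle.dump(s,open("side1.pkl","wb"))
cv2.imwrite("pics/s15.png",s["pixels"][:,:,::-1])
c=capture("top")
cv2.imwrite("pics/t15.png",cv2.resize(c["pixels"][100:330,120:500,::-1],None,fx=2.1,fy=2.1,interpolation=cv2.INTER_CUBIC))
```

```text
t 18.975 board across/along [-37.  -20.9] tip z 231.14294380123465 toolx yaw 87.2600241490827 want 87.53628148093746 tilt [-0.     -0.0004]
[ 0.1165 -0.0006  0.0685] 0.0
[ 0.1165 -0.0006  0.0685] 0.0
```

View pics/s15.png

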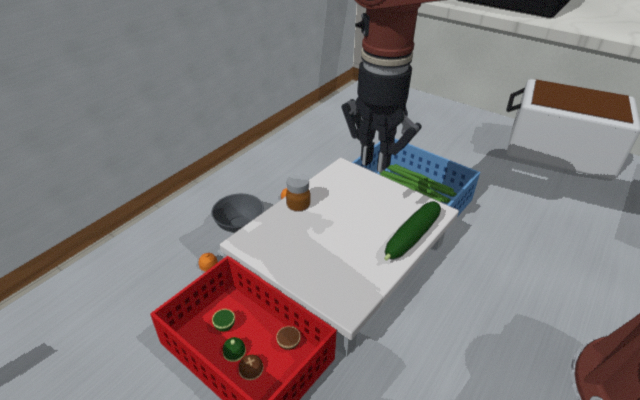

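View pics/t15.png

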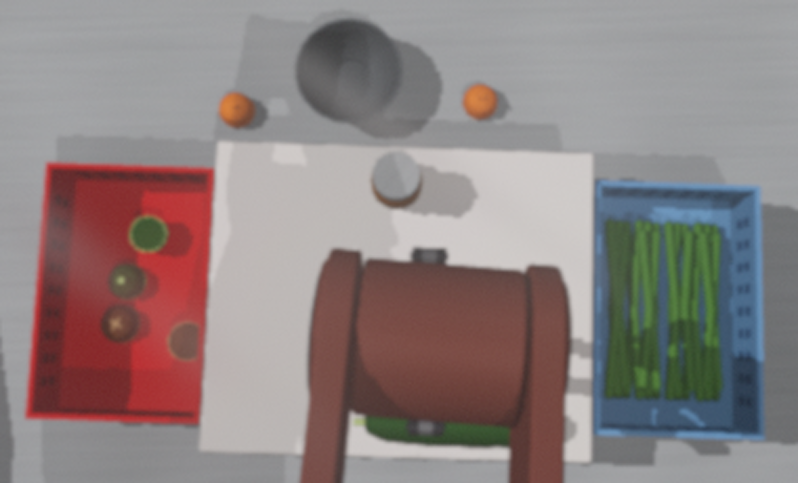

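All four trimmings lie in the red basket: side view (224,319), (234,349), (288,337) and (251,367). The jar (298,194), bowl (238,211) and cucumber (413,230) are where they were, the blue basket holds only beans, and the arm touches nothing.

```bash
python3 -c "
from cell import hand_in
print(hand_in())"
```

```text
the job is handed in; nothing more can be done
None
```

I pushed all four trimmings, one at a time, along the board and off its end into the red basket. I kept the fingers about 22 mm apart and roughly 5 mm above the board, and nothing was picked up. The job was handed in at about 19 s of the 61 s allowed; the hand-in reports no verdict.

- **Trimmings:** the last side and top pictures show all four lying in the red basket. Two of them, one stub and one cap, landed upside down.
- **Left alone:** the jar, bowl and cucumber look unmoved from the first pictures. I compared them by eye and did not re-measure their positions. In the last top picture the arm hid most of the cucumber, so that check rests on the side view.
- **Blue basket:** it holds only its beans.
- **Arm:** it ended clear of everything, with the fingertips about 140 mm above the board, and the force readings I saw stayed under 2 N.

None of these checks failed or disagreed.

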